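Clamp a stirrer axle unit and hold a spread retaining ring over its groove

ROBOT

A 6-joint arm with a two-finger parallel gripper is mounted at the origin on a cart in front of the work surface, level with it; the furniture and walls round the work are solid. World frame = base frame: x ahead of the robot, y to its left, z up, the work surface at z = 0. Lengths are in m, angles in degrees, forces in N, time in s.
With the tool pointing down it reaches from about 0.3 to 0.75 m from the base axis. Payload 8.5 kg.
Tool frame: the origin (TCP) lies midway between the tips of the shut fingers; the grasp point (between the pads) lies 19 mm behind it; y points along the fingers, x is the direction in which the jaws open and shut, and the axes are right-handed (so a half turn about y gives the same grasp; the last joint's range is limited). The gripper opens to 85 mm and grips with 20 to 120 N. Pads are 22 mm wide; open, the fingers measure 114 mm over their backs; the gripper's body (76 mm by 85 mm) begins 54 mm behind the grasp point. The pads swing forward as they close: fully open they stand 13 mm farther back than shut.
Start: joints at [-12.336, 21.807, 74.336, -0, 83.858, -12.336], TCP at [0.55, 0, 0.231] pointing down, gripper open.
Joint ranges: [-178.18, 178.18], [-50.72, 133.34], [12.68, 142.11], [-81.47, 261.47], [9.98, 163.14], [-165.26, 165.26]. Speed limits (degrees/s): [136.94, 136.94, 180, 180, 180, 180].

INTERFACE

Orientations are given as a 3x3 rotation matrix whose columns are the frame's x, y, z axes.
In Python, from rig import env gives the robot as it stands.
- The arm moves only by the tool carry_out, never from a script. Its argument "plan" is a list of rows, each a list of 3 entries, a list of its own where there are three numbers: the shift along the tool's x, y, z in m, then the turn, a rotation vector about the tool's x, y, z in degrees, then the finger opening in m, from 0 to 0.0854. In form: [[[dx, dy, dz], [ax, ay, az], jaw], ...]. A call has 1 to 8 rows; each row shifts and turns the commanded pose from where the row before left it, along the tool's axes as they then stand; what a row does not reach is not made up. A row lasts 1/8 s, in which the tool goes at most 62.5 mm and 10.7 degrees, less where a joint would pass 70% of its speed; a pose out of reach is approached as far as the arm can. A call is refused whole if a number of a shift passes 0.0625 or a number of a turn 10.7, either way. A call with a gripper value outside its range is refused whole. The fingers move at their own pace and stop on an object; "force" is the grip in N (left out, the last holds). Time passes only in rows, so rows that do not move let the fingers close. It gives the time, the measured TCP pose, the force and the opening at its end, in the units of the state.
- env.observe(): the state, without advancing time (a new reading comes with each control period).
- env.get_image(name): name is "scene" or "side" or "wrist"; returns a dict with "image" (480x640x3 uint8, red, green, blue), "vfov" (degrees; the focal length in pixels is half the picture's height over the tangent of half this angle, whatever the lens; pixels are square), "cx", "cy" (the principal point, pixels), "rvec" (rotation vector, rad) and "tvec" (3), from world to camera coordinates, as OpenCV has them; the wrist camera has in their place "tool_from_camera" (4x4, takes a point from camera to tool coordinates, whose origin is the TCP and whose axes are the tool frame's). Camera axes: x right, y down, z forward; pixel columns grow to the right and rows downward; lengths in m; the calibration is good to about 2 mm. A picture is of the moment at which its call begins: read the wrist's pose just before it. There is no depth.
- env.close_job(): hands the job in, once; it reports no verdict.
Trained networks look in a picture, given as the dict that the camera call returned (one of the last four; its "shot" number tells which), for a name from the list of things; names that differ only in an ending like _2 or _b are one class to them, and where a whole thing is asked for, a point or a joint stands for the part that bears it (a point fixed in the world has none). Each returns a list of dicts, best first, with "conf" (0 to 1); they miss things now and then, are a little off and sometimes report something else, mostly with a low value. They report only what shows in the picture. A call takes as long as a camera call. They do not tell look-alikes from the thing itself.
- env.outline_of(target, picture): "mask" (480x640 bool, what is visible of it) and "pixel" ([row, column] in pixels, amid what is visible of it).
The state is a dict: "time_s": time; "q": joint angles; "qvel": joint speeds; "joint_efforts": joint torques, N m; "position": TCP position; "tool_rot": TCP orientation; "ft_force": force on the tool from outside, world axes, zero at the start; "wrist_torque": the same for the moment, N m; "grip_width": finger opening in m.
Only numpy, scipy, OpenCV 4.12 (cv2) and the standard library are available. Lean on these libraries where they do the work, as an engineer would, in place of code of your own. Each camera call takes 0.05 s, during which the arm holds its last target.

TASK

Press the red hold-down arm of the axle unit fully down onto the flange. Then take the ring pliers out of their stand by the green handles, squeeze them to the stop so that the retaining ring on the tips is spread, and lower the ring over the end of the axle, gently and keeping it spread all the way, until it lies level in the brass groove against the top of the blue hub. Finish still holding the pliers squeezed there, with the ring spread round the groove (do not let go), and leave the beaker, the bottle and the pen alone.

Things in the scene. Friction and masses are not known exactly. Their poses are not given: they have to be found in the camera images.
- axle_unit: fixed unit: grey base plate 96 x 190 x 14 mm (x from -48 to 48, y from -132 to 58), dark round flange (radius 38, top at 22), blue hub (radius 25, top at 55), then the upright axle stub: brass-coloured groove 55 to 60 mm high (radius 16), steel land above it 60 to 68 mm high (radius 17.5), where the axle ends. Origin: on the axle's axis at the underside of the plate; z up; the clamp stands toward its -y.
- hub_top (a point): on the axle's axis, on the top face of the blue hub, the lower edge of the groove (55 mm above the worktop, 13 mm below the axle's end)
- clamp_hinge (a point): hinge of the hold-down arm, at (0, -105, 34) mm in the axle unit's frame; its axis lies along the unit's x. From here the arm reaches 79 mm toward the axle
- clamp_press (a point): middle of the upper face of the arm's red grip (22 mm wide, 46 mm long, 14 mm thick), 50 mm along the arm from the hinge and 7 mm above its centre line: the place to press. It moves with the arm
- clamp_arm (a joint): angle of the hold-down arm: 0 = level, rubber pad on the flange (closed stop); 1.0 = raised most. Friction holds it where it is left (about 3 N at the grip moves it)
- pliers_stand: fixed grey stand: base 86 x 80 x 9 mm with two low white strips (top at 12 mm) on which the ring rests, a low white knob (top at 18 mm) that stands loosely inside the ring, and an upright back 60 mm high (top at 70 mm) behind the pliers; nothing holds them, they lift straight up
- pliers: ring pliers standing upright, tips down, 122 mm high, about 0.3 kg, ring on the tips. Origin: between the tips at the underside of the ring; z up along the pliers toward the handles; the handles close along y; the ring lies level, toward +x from the tips. Pivot at z = 50 mm. At the start the origin is 12 mm above the worktop
- grip_point (a point): midway between the two green handles, at their middle height (98 mm above the ring's underside). Each handle is 13 mm wide along x and 46 mm long (z = 76 to 122 mm); over their outer faces they measure about 55 mm here when free (63 mm at the top) and 34 mm when squeezed to the stop
- handle_left (a joint): turn of the left handle, 0 = free, 0.215 = squeezed to the stop (ring fully spread). Both handles move alike; a spring opens them, full squeeze takes about 5 N on each handle
- ring_center (a point): centre of the spread ring, at its underside: 17.5 mm along +x from the pliers' origin. The open ring is 3 mm thick with 5 mm wide section; its bore is 32 mm across when free (too small for the 35 mm axle) and 39 mm when spread, outside about 49 mm
- beaker: bystander: small clear beaker, 53 mm wide, 67 mm high
- brown_bottle: bystander: brown reagent bottle with a white cap, 45 mm wide, 78 mm high
- blue_pen: bystander: pen lying on the worktop, 142 mm long
Things that resemble listed ones, but are neither listed nor needed, are in the scene too. What is shaped like the pliers but orange is not meant.

How it is judged (in metres and radians):
On the way, in this order (a step that is already met when the one before it is completed fails the run):
1. the hold-down arm is down on the flange (value of joint clamp_arm below 0.06 rad), for 0.2 s.
2. the pliers are squeezed and the spread ring is lifted higher than the axle's end (value of joint handle_left above 0.18 rad and z of ring_center in the frame of hub_top above 0.015 m), for 0.2 s.
At the end, for the whole second after the job is handed in: The hold-down arm is closed (under 0.08 rad), the gripper still holds the pliers squeezed (handle over 0.18 rad), still and upright within 0.1 rad, and the spread ring lies round the groove: its centre within 4 mm of the axle's axis and its underside from 2 mm below to 3 mm above the hub's top face (value of joint clamp_arm below 0.08 rad and value of joint handle_left above 0.18 rad and horizontal distance between ring_center and hub_top below 0.004 m and z of ring_center in the frame of hub_top between -0.002 and 0.003 m and angle between pliers's own z axis and vertical below 0.1 rad and contact force between the fingers and pliers above 3 N and linear speed of pliers below 0.03 m/s); the arm keeps its last pose, push and grip.
It fails at once if the ring relaxes, or is forced on unspread, while it is round the axle (horizontal distance between ring_center and hub_top below 0.01 m and z of ring_center in the frame of hub_top below 0.011 m and value of joint handle_left below 0.13 rad).
It fails at once if the ring or pliers are rammed against the axle unit (over 50 N) (contact force between pliers and axle_unit above 50 N).
It fails at once if a bystander is moved more than 25 mm (distance of any of beaker, brown_bottle, blue_pen from where it was at the start of the episode above 0.025 m).
It also fails if it takes over 58 s, if anything falls off the work surface, if the arm or the gripper's body presses on something with over 40 N, if the wrist force passes 120 N, or if a joint passes its speed limit or range.

## Working session

There is one attempt and no reset: what is moved stays moved. The work goes in short steps, Python scripts to look and compute and a tool call to move; the robot and the scene stay as the last step left them, time stands still between calls to the robot, and variables do not carry over. Pictures are saved under pics/ and viewed, and the job is handed in when it is done.

Besides the shell and the picture viewer there is one more tool, called after "Call:" as name(argument=value, ...) on one line, values as JSON. carry_out: Moves the arm, as the interface text tells. Its arguments: {"type":"object","properties":{"plan":{"type":"array","items":{"type":"array"}},"force":{"type":"number"}},"required":["plan"]}

```bash
ls; mkdir -p pics; python3 - <<'E'
from rig import env
import cv2,numpy as np
o=env.observe(); print({k:np.round(v,4).tolist() if not isinstance(v,(int,float)) else v for k,v in o.items()})
for n in ["scene","side","wrist"]:
    p=env.get_image(n); cv2.imwrite(f"pics/{n}0.png",p["image"][:,:,::-1]); print(n,{k:(np.round(v,4).tolist() if k!="image" else 0) for k,v in p.items()})
E
```

```text
pics
{'time_s': 0.0, 'q': [-12.3363, 21.8397, 74.3854, -0.0008, 83.8578, -12.3351], 'qvel': [-0.0023, -0.0522, -0.0194, -0.0886, 0.0004, -0.0003], 'joint_efforts': [-0.001, -44.8467, -23.1286, -0.0003, 0.0047, 0.0], 'position': [0.5497, 0.0001, 0.2307], 'tool_rot': [[1.0, -0.0014, 0.0], [-0.0, 0.0003, 1.0], [-0.0014, -1.0, 0.0003]], 'ft_force': [-0.1236, 0.1884, -0.3113], 'wrist_torque': [-0.0004, -0.0069, 0.0326], 'grip_width': 0.08531976948656955}
scene {'image': 0, 'vfov': 44.5148, 'cx': 325.3697, 'cy': 239.4175, 'rvec': [1.8947, -1.031, 0.5663], 'tvec': [-0.2725, 0.3368, 0.88], 'shot': 1}
side {'image': 0, 'vfov': 54.5785, 'cx': 313.6781, 'cy': 243.1677, 'rvec': [2.0744, 1.7705, -0.4633], 'tvec': [-0.1105, -0.4427, 1.5557], 'shot': 2}
wrist {'image': 0, 'vfov': 58.095, 'cx': 318.4884, 'cy': 239.8522, 'tool_from_camera': [[1.0, 0.0002, 0.0007, -0.0008], [-0.0007, -0.3023, 0.9532, -0.1428], [0.0004, -0.9532, -0.3023, 0.0765], [0.0, 0.0, 0.0, 1.0]], 'shot': 3}
```

View pics/scene0.png

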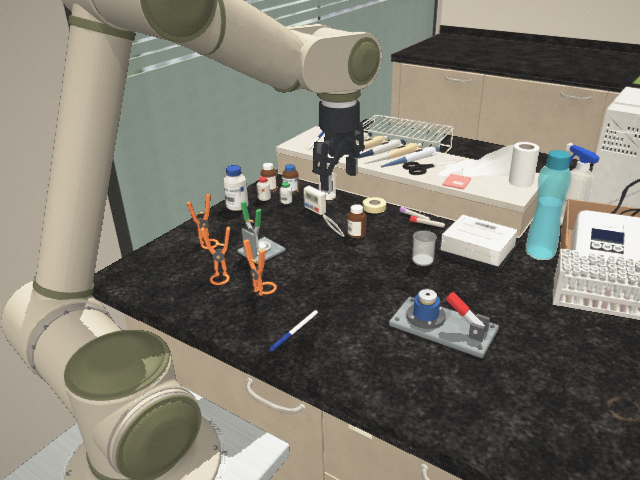

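View pics/side0.png

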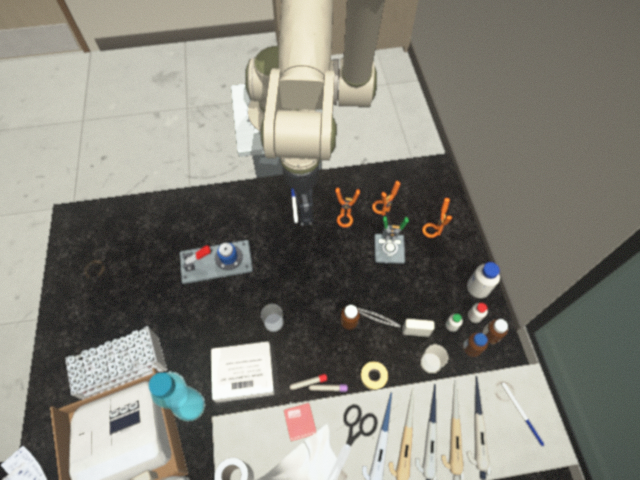

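View pics/wrist0.png

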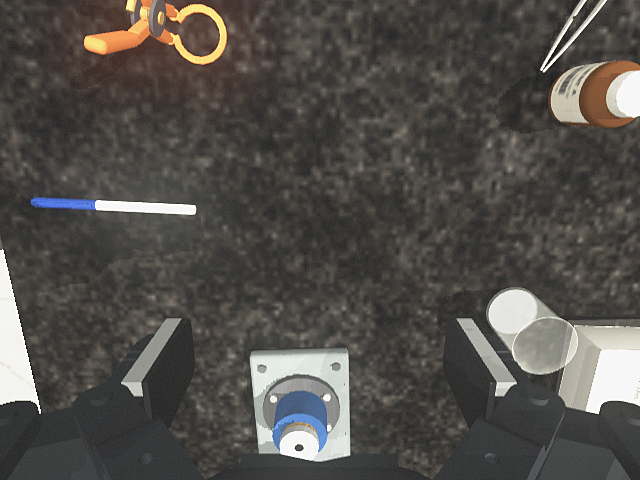

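```bash
cat > h.py <<'E'
from rig import env
import cv2,numpy as np
from scipy.spatial.transform import Rotation as R
def shot(n):
    o=env.observe(); p=env.get_image(n)
    f=240/np.tan(np.radians(p["vfov"]/2)); K=np.array([[f,0,p["cx"]],[0,f,p["cy"]],[0,0,1]])
    if n=="wrist":
        T=np.eye(4);T[:3,:3]=o["tool_rot"];T[:3,3]=o["position"]
        W=np.linalg.inv(T@np.array(p["tool_from_camera"]))
    else:
        W=np.eye(4);W[:3,:3]=R.from_rotvec(p["rvec"]).as_matrix();W[:3,3]=p["tvec"]
    return p,K@W[:3]
def proj(P,X):
    X=np.atleast_2d(X); u=(P@np.c_[X,np.ones(len(X))].T).T
    return u[:,:2]/u[:,2:]
def onplane(P,uv,z):
    u,v=uv
    A=np.array([P[0]-u*P[2],P[1]-v*P[2]]); 
    return np.linalg.solve(A[:,:2],-(A[:,2]*z+A[:,3]))
def tri(Ps,uvs):
    A=[];
    for P,(u,v) in zip(Ps,uvs): A+=[P[0]-u*P[2],P[1]-v*P[2]]
    A=np.array(A); s,*_=np.linalg.lstsq(A[:,:3],-A[:,3],rcond=None); return s
def crop(im,u,v,w,h,s,name):
    u0=max(0,int(u-w/2));v0=max(0,int(v-h/2))
    c=im[v0:v0+h,u0:u0+w,::-1]; c=cv2.resize(c,None,fx=s,fy=s,interpolation=cv2.INTER_CUBIC); cv2.imwrite("pics/"+name+".png",c); return u0,v0
E
python3 - <<'E'
from h import *
for n in ["scene","side","wrist"]:
    p,P=shot(n); np.save(f"P_{n}.npy",P)
    if n=="side":
        print(crop(p["image"],216,258,100,75,8,"s_ax"),crop(p["image"],390,215,130,98,6,"s_pl"))
    if n=="scene":
        print(crop(p["image"],444,315,130,98,6,"c_ax"),crop(p["image"],245,235,130,98,6,"c_pl"))
    for t in ["axle_unit","clamp_arm","pliers","pliers_stand","beaker","brown_bottle","blue_pen"]:
        for r in env.outline_of(t,p):
            m=r["mask"]; print(n,t,round(r["conf"],2),np.round(r["pixel"]),m.sum(), np.round(onplane(P,r["pixel"][::-1],0.02),3))
E
```

```text
(379, 266) (180, 186)
scene axle_unit 0.89 [324. 447.] 4251 [ 0.525 -0.259]
scene axle_unit 0.3 [222. 256.] 350 [0.648 0.313]
scene clamp_arm 0.72 [306. 462.] 416 [ 0.594 -0.261]
scene clamp_arm 0.68 [246. 261.] 714 [0.562 0.226]
scene clamp_arm 0.61 [214. 246.] 163 [0.667 0.362]
scene pliers 0.98 [270. 259.] 544 [0.482 0.167]
scene pliers 0.74 [219. 202.] 391 [0.586 0.441]
scene pliers 0.58 [252. 215.] 406 [0.483 0.3  ]
scene pliers 0.57 [223. 252.] 366 [0.639 0.317]
scene pliers_stand 0.83 [251. 259.] 653 [0.542 0.216]
scene beaker 0.72 [249. 425.] 727 [ 0.755 -0.106]
scene brown_bottle 0.98 [218. 355.] 547 [0.799 0.111]
scene brown_bottle 0.35 [247. 262.] 640 [0.559 0.219]
scene blue_pen 0.54 [330. 293.] 291 [ 0.353 -0.021]
(166, 220) (325, 166)
side axle_unit 0.58 [264. 218.] 2258 [ 0.551 -0.237]
side clamp_arm 0.78 [253. 198.] 173 [ 0.508 -0.29 ]
side pliers 0.88 [220. 442.] 264 [0.512 0.4  ]
side pliers 0.55 [203. 349.] 285 [0.412 0.15 ]
side pliers 0.52 [231. 394.] 315 [0.526 0.256]
side pliers 0.52 [200. 385.] 288 [0.418 0.256]
side pliers_stand 0.87 [251. 385.] 666 [0.584 0.218]
side beaker 0.85 [319. 272.] 508 [ 0.727 -0.111]
side brown_bottle 0.9 [317. 351.] 335 [0.754 0.089]
wrist axle_unit 0.61 [403. 304.] 10527 [ 0.535 -0.203]
wrist pliers 0.61 [ 31. 151.] 3460 [0.424 0.128]
wrist beaker 0.92 [330. 531.] 5275 [ 0.745 -0.123]
wrist beaker 0.16 [ 94. 600.] 5257 [0.768 0.083]
wrist brown_bottle 0.77 [ 94. 596.] 5215 [0.765 0.083]
wrist blue_pen 0.79 [206. 110.] 1587 [ 0.375 -0.006]
```

View pics/s_pl.png

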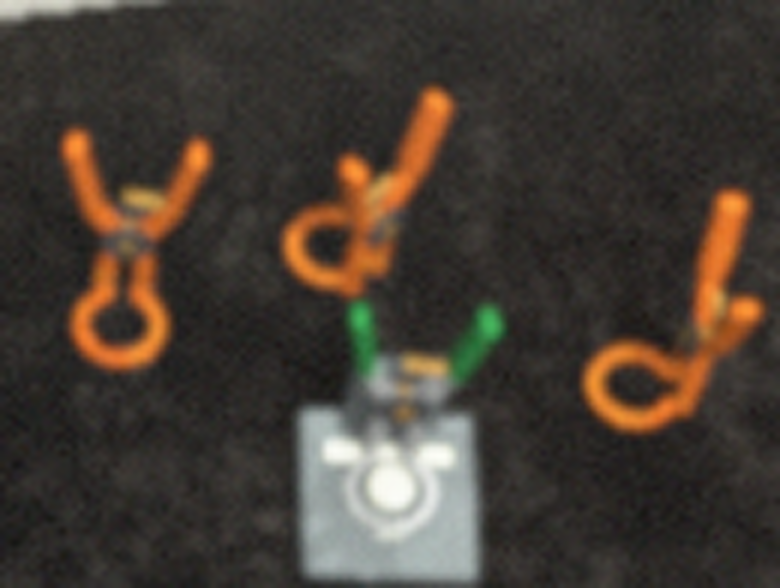

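View pics/c_pl.png

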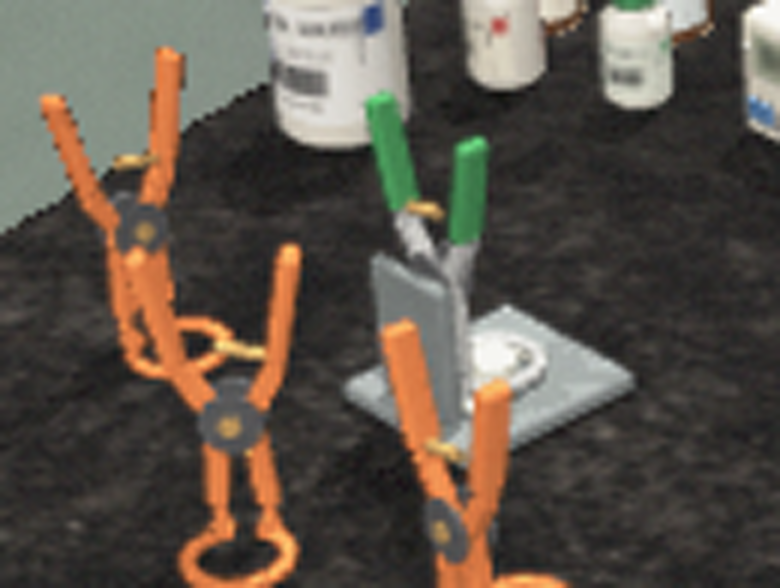

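View pics/s_ax.png

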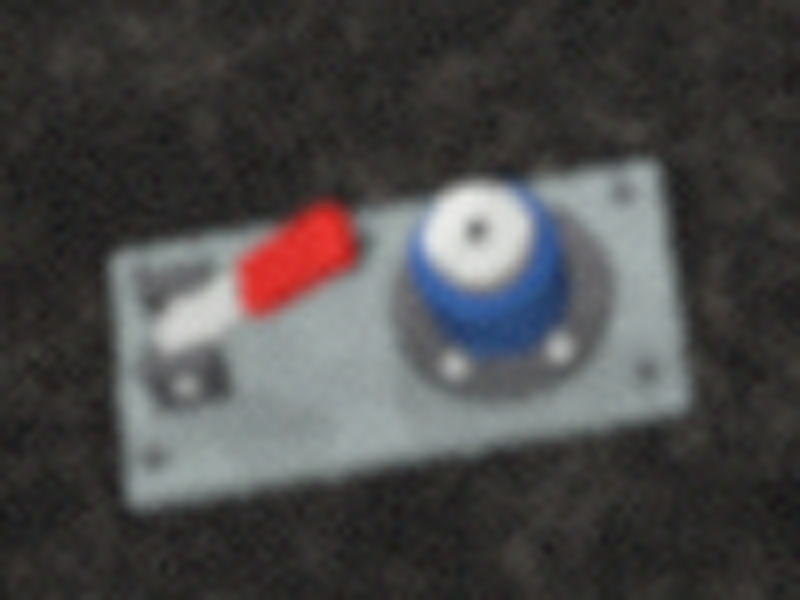

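View pics/c_ax.png

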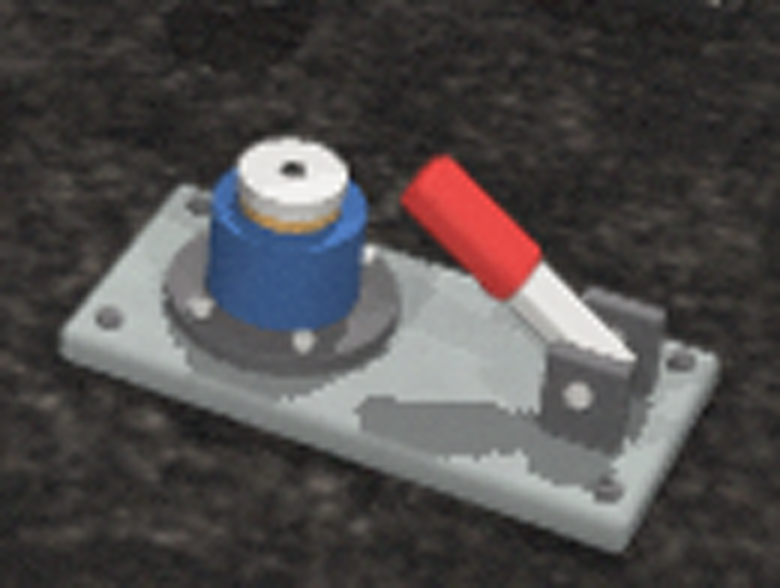

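```bash
python3 - <<'E'
from h import *
Ps=np.load("P_side.npy");Pc=np.load("P_scene.npy");Pw=np.load("P_wrist.npy")
sd=lambda x,y:(x/8+166,y/8+220); sc=lambda x,y:(x/6+379,y/6+266)
top=tri([Ps,Pc],[sd(477,230),sc(292,169)]); print("axle top",top)
print(tri([Ps,Pc,Pw],[sd(477,230),sc(292,169),(299,448)]))
for a in [(110,252),(657,160),(690,410),(130,510)]: print(onplane(Ps,sd(*a),.014))
for a in [(718,358),(190,185),(62,345),(622,540)]: print(onplane(Pc,sc(*a),.014))
sd=lambda x,y:(x/6+325,y/6+166); sc=lambda x,y:(x/6+180,y/6+186)
print("knob",tri([Ps,Pc],[sd(392,490),sc(497,352)]))
print("hL",tri([Ps,Pc],[sd(358,310),sc(470,145)]),"hR",tri([Ps,Pc],[sd(490,318),sc(380,100)]))
E
```

```text
axle top [ 0.53338554 -0.20905897  0.06640684]
[ 0.53271917 -0.2098361   0.06769178]
[ 0.49131543 -0.33988308]
[ 0.48511799 -0.14984059]
[ 0.58335261 -0.14733606]
[ 0.59041833 -0.33502009]
[ 0.5802351  -0.34105858]
[ 0.57488808 -0.15744182]
[ 0.47476749 -0.16138946]
[ 0.48224027 -0.34589352]
knob [0.57498895 0.23349958 0.01594944]
hL [0.54370223 0.21058265 0.12881441] hR [0.55638057 0.26534281 0.12761091]
```

Call:
carry_out(plan=[[[-0.004,0,-0.0475],[0,0,0],0.085],[[-0.004,0,-0.0475],[0,0,0],0.085],[[-0.004,0,-0.0475],[0,0,0],0.085],[[-0.004,0,-0.0475],[0,0,0],0.085],[[0,0,0],[0,0,0],0.085],[[0,0,0],[0,0,0],0.085]])

```text
time_s: 2.1
position: [0.534, -0.1895, 0.2313]
tool_rot: [[1.0, -0.0, 0.0], [-0.0, 0.0, 1.0], [-0.0, -1.0, 0.0]]
ft_force: [-0.3, 0.3, -0.4]
grip_width: 0.085
```

```bash
python3 - <<'E'
from h import *
p,P=shot("wrist"); np.save("P_w1.npy",P); cv2.imwrite("pics/w1.png",p["image"][:,:,::-1]); o=env.observe(); print(o["time_s"],o["position"],o["qvel"])
E
```

```text
2.15 [ 0.53405375 -0.18901413  0.23136866] [ 0.70351026 -0.1951456   0.0079319  -0.14782068  0.001378   -0.01542355]
```

View pics/w1.png

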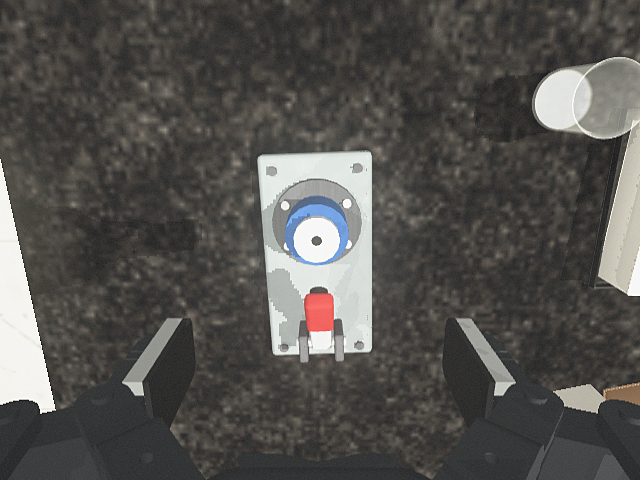

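```bash
python3 - <<'E'
from h import *
P=np.load("P_w1.npy"); im=cv2.imread("pics/w1.png")
g=im.min(2); m=(g>200).astype(np.uint8); m[:200]=0;m[285:]=0;m[:,:280]=0;m[:,355:]=0
n,l,s,c=cv2.connectedComponentsWithStats(m); i=1+s[1:,4].argmax(); print(s[i],c[i])
cs,_=cv2.findContours((l==i).astype(np.uint8),0,2); e=cv2.fitEllipse(cs[0]); print(e)
A=onplane(P,e[0],.068); print("axle",A)
sub=cv2.resize(im[140:380,240:400],None,fx=4,fy=4,interpolation=cv2.INTER_CUBIC)[:,:]; cv2.imwrite("pics/w1c.png",cv2.resize(im[215:365,260:380],None,fx=4,fy=4,interpolation=cv2.INTER_CUBIC))
for a in [(259,154),(371,151),(372,352),(273,354)]: print(onplane(P,a,.014))
E
```

```text
[ 280  246   75   39 1710] [320.60994152 270.9871345 ]
((315.23358154296875, 283.1925964355469), (64.26526641845703, 80.62939453125), 72.57093811035156)
axle [ 0.53087923 -0.24477794]
[ 0.48445669 -0.15294879]
[ 0.57646924 -0.15049249]
[ 0.58440261 -0.33901528]
[ 0.49005245 -0.34119677]
```

View pics/w1c.png

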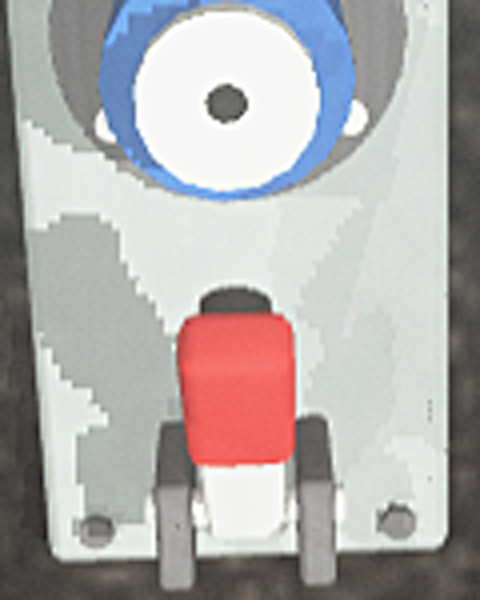

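Call:
carry_out(plan=[[[0.0005,0,-0.0365],[0,0,0],0.0],[[0.0005,0,-0.0365],[0,0,0],0.0],[[0,0.03,0],[0,0,0],0.0],[[0,0.03,0],[0,0,0],0.0],[[0,0.03,0],[0,0,0],0.0],[[0,0.02,0],[0,0,0],0.0],[[0,0.02,0],[0,0,0],0.0],[[0,0.02,0],[0,0,0],0.0]])

```text
time_s: 3.15
position: [0.5356, -0.2614, 0.0811]
tool_rot: [[1.0, 0.0, -0.002], [0.002, 0.0, 1.0], [0.0, -1.0, 0.0]]
ft_force: [-0.3, -0.4, 2.7]
grip_width: -0.0002
```

```bash
python3 - <<'E'
from h import *
Ps=np.load("P_side.npy");Pc=np.load("P_scene.npy");P1=np.load("P_w1.npy")
print(onplane(P1,(316.6,240.5),.068), tri([Ps,Pc,P1],[(477/8+166,230/8+220),(292/6+379,169/6+266),(316.6,240.5)]))
p,P=shot("scene"); crop(p["image"],450,300,160,120,5,"c2")
E
```

```text
[ 0.53196118 -0.21039784] [ 0.53270303 -0.20957875  0.0668518 ]
```

View pics/c2.png

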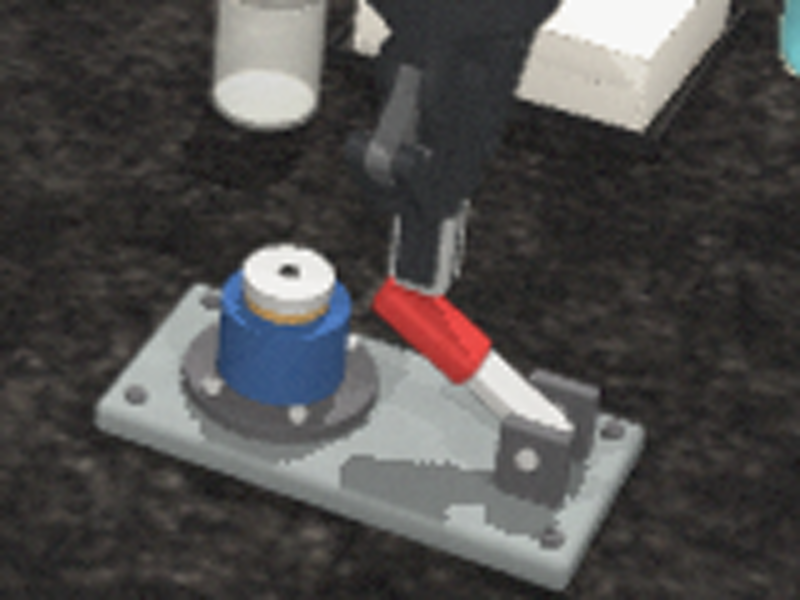

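The closed fingertips (crop 420,285) are just on the outer half of the red grip, aligned with the arm. Press on down.

Call:
carry_out(plan=[[[0,0.01,0],[0,0,0],0.0],[[0,0.01,0],[0,0,0],0.0],[[0,0.008,0],[0,0,0],0.0],[[0,0.006,0],[0,0,0],0.0],[[0,0.004,0],[0,0,0],0.0],[[0,0.002,0],[0,0,0],0.0],[[0,0,0],[0,0,0],0.0]])

```text
time_s: 4.08
position: [0.5349, -0.2632, 0.0412]
tool_rot: [[1.0, -0.0, -0.0], [0.0, -0.0, 1.0], [-0.0, -1.0, -0.0]]
ft_force: [0.6, 1.1, 0.7]
grip_width: -0.0
```

Call:
carry_out(plan=[[[0,0.001,0],[0,0,0],0.0],[[0,0.001,0],[0,0,0],0.0],[[0,0.001,0],[0,0,0],0.0],[[0,0.0,0],[0,0,0],0.0]])

```text
time_s: 4.58
position: [0.5352, -0.2633, 0.0408]
tool_rot: [[1.0, 0.001, -0.0], [0.0, -0.002, 1.0], [0.001, -1.0, -0.002]]
ft_force: [-5.5, 3.9, 21.4]
grip_width: -0.0
```

```bash
python3 - <<'E'
from h import *
p,P=shot("scene"); crop(p["image"],450,300,160,120,5,"c3"); o=env.observe(); print(o["ft_force"],o["position"])
E
```

```text
[-6.50939126  4.45337348 21.02161126] [ 0.53515334 -0.26329043  0.04081256]
```

View pics/c3.png

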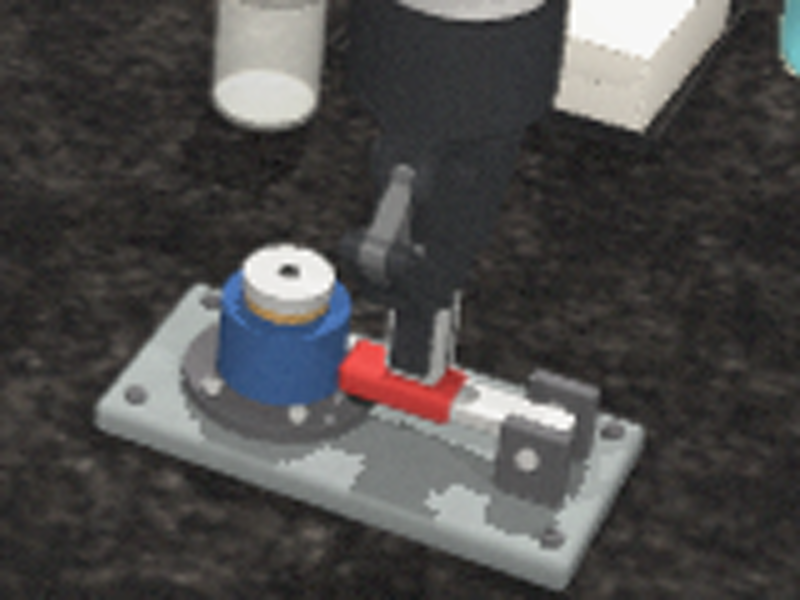

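Call:
carry_out(plan=[[[0,-0.03,0],[0,0,0],0.0],[[0,-0.05,0],[0,0,0],0.0],[[0,-0.05,0.03],[0,0,0],0.085],[[0.002,-0.05,0.05],[0,0,0],0.085],[[0.003,-0.013,0.06],[0,0,0],0.085],[[0.003,0,0.06],[0,0,0],0.085],[[0.003,0,0.06],[0,0,0],0.085],[[0.003,0,0.06],[0,0,0],0.085]])

```text
time_s: 5.62
position: [0.5486, 0.0529, 0.2256]
tool_rot: [[1.0, 0.001, 0.0], [-0.0, -0.0, 1.0], [0.001, -1.0, -0.0]]
ft_force: [0.4, 0.0, 0.0]
grip_width: 0.085
```

Call:
carry_out(plan=[[[0.003,0,0.06],[0,0,0],0.085],[[0.003,0,0.06],[0,0,0],0.085],[[0,0,0.05],[0,0,0],0.085],[[0,0,0.018],[0,0,0],0.085],[[0,0,0],[0,0,0],0.085],[[0,0,0],[0,0,0],0.085]])

```text
time_s: 6.38
position: [0.555, 0.2377, 0.2255]
tool_rot: [[1.0, -0.0, 0.001], [-0.001, -0.0, 1.0], [-0.0, -1.0, -0.0]]
ft_force: [-0.4, 0.4, 0.9]
grip_width: 0.0849
```

```bash
python3 - <<'E'
from h import *
p,P=shot("wrist"); np.save("P_w2.npy",P); cv2.imwrite("pics/w2.png",p["image"][:,:,::-1]); o=env.observe(); print(o["time_s"],o["position"],o["ft_force"])
for t in ["pliers","pliers_stand"]:
    for r in env.outline_of(t,p): print(t,r["conf"],r["pixel"],r["mask"].sum())
p,P=shot("scene"); crop(p["image"],450,300,160,120,5,"c4")
E
```

```text
6.425 [0.55506437 0.23758941 0.2255903 ] [ 0.76398277 -0.77581226 -0.38744206]
pliers 0.93 [222.6, 311.5] 2739
pliers 0.86 [16.6, 279.1] 1528
pliers 0.6 [312.9, 197.3] 982
pliers 0.58 [191.2, 168.9] 3484
pliers_stand 0.9 [195.9, 338.6] 7428
```

View pics/w2.png

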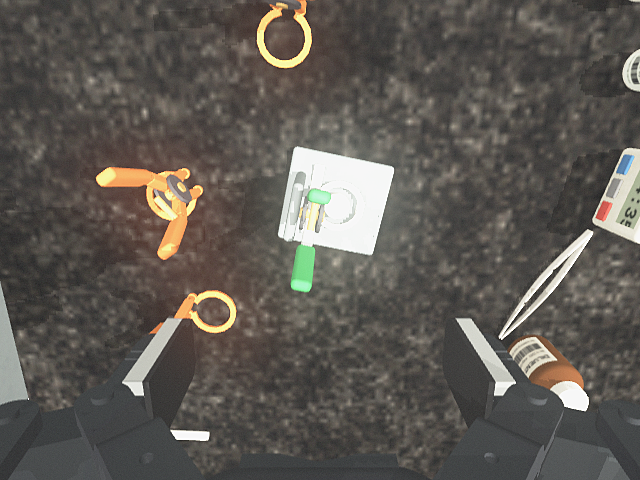

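View pics/c4.png

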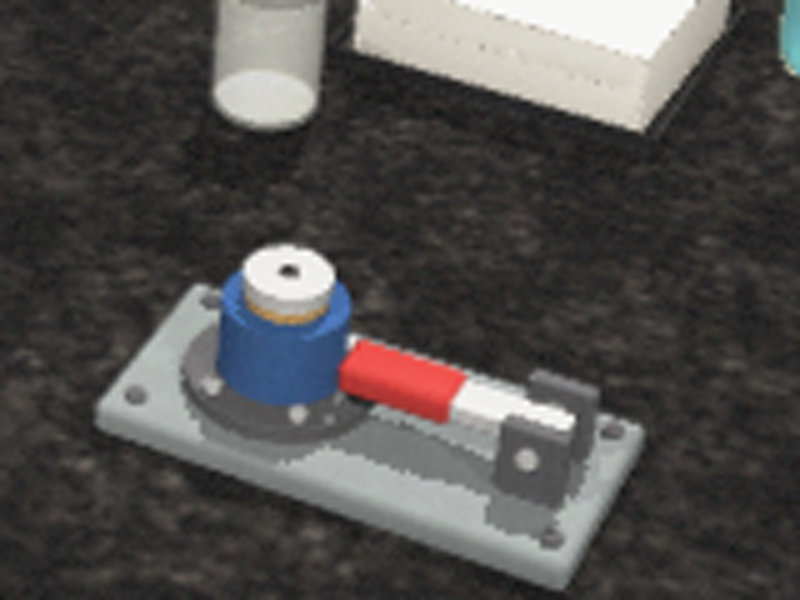

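```bash
python3 - <<'E'
from h import *
im=cv2.imread("pics/w2.png"); P=np.load("P_w2.npy")
cv2.imwrite("pics/w2c.png",cv2.resize(im[140:300,265:405],None,fx=4,fy=4,interpolation=cv2.INTER_CUBIC)[:600])
E
```

```text
(no output)
```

View pics/w2c.png

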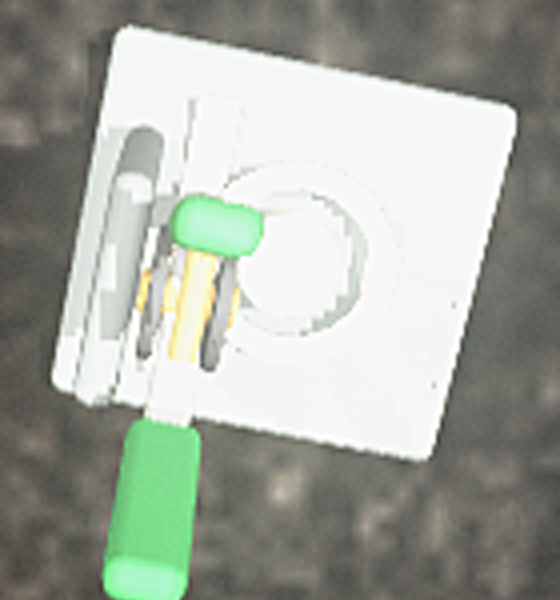

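```bash
python3 - <<'E'
from h import *
P=np.load("P_w2.npy"); Ps=np.load("P_side.npy");Pc=np.load("P_scene.npy")
f=lambda x,y:(265+x/4,140+y/4)
a=onplane(P,f(217,222),.133);b=onplane(P,f(146,578),.133); print(a,b,(a+b)/2,np.linalg.norm(a-b),np.degrees(np.arctan2(*(a-b)[::-1]))-90)
c=np.array([onplane(P,f(*q),.009) for q in [(120,26),(518,105),(430,462),(52,388)]]); print(c,c.mean(0))
for i,j in [(0,1),(3,2),(3,0),(2,1)]: d=c[j]-c[i]; print(np.degrees(np.arctan2(d[1],d[0])),np.linalg.norm(d))
kn=onplane(P,f(293,265),.018); print("knob",kn)
sd=lambda x,y:(x/6+325,y/6+166); sc=lambda x,y:(x/6+180,y/6+186)
print("hR",tri([Ps,Pc,P],[sd(490,318),sc(380,100),f(217,222)]),"hL",tri([Ps,Pc,P],[sd(358,310),sc(470,145),f(146,578)]))
print("knob3",tri([Ps,Pc,P],[sd(392,490),sc(497,352),f(293,265)]))
E
```

```text
[0.55482672 0.26532447] [0.54431392 0.21193044] [0.54957032 0.23862746] 0.0544191300356383 -11.138540619393282
[[0.5353192  0.28017215]
 [0.61738043 0.26402904]
 [0.60205244 0.18564837]
 [0.5191651  0.20284805]] [0.56847929 0.2331744 ]
-11.129130741369472 0.0836339943568971
-11.72288846315995 0.08465305933750158
78.19981689806332 0.0789934873057541
78.9349787886768 0.07986536574467358
knob [0.57083493 0.23229685]
hR [0.55574736 0.26483569 0.12791307] hL [0.54382784 0.21046833 0.12891384]
knob3 [0.57344401 0.23265669 0.01652915]
```

Call:
carry_out(plan=[[[-0.0055,0,0.001],[0,0,0],0.085],[[0,0,0],[0,10.2,0],0.085],[[0,0,0],[0,10.2,0],0.085],[[0,0,0],[0,10.2,0],0.085],[[0,0,0],[0,10.2,0],0.085],[[0,0,0],[0,10.2,0],0.085],[[0,0,0],[0,10.2,0],0.085],[[0,0,0],[0,10.2,0],0.085]])

```text
time_s: 7.58
position: [0.5489, 0.2401, 0.2256]
tool_rot: [[0.313, -0.0, 0.95], [-0.95, -0.0, 0.313], [-0.0, -1.0, -0.0]]
ft_force: [-0.2, 0.3, 0.0]
grip_width: 0.0847
```

Call:
carry_out(plan=[[[0,0,0],[0,10.2,0],0.085],[[0,0,0],[0,10.2,0],0.085],[[0,0,0],[0,9.5,0],0.085],[[0,0,0],[0,0,0],0.085],[[0,0,0],[0,0,0],0.085]])

```text
time_s: 8.2
position: [0.5491, 0.2401, 0.2256]
tool_rot: [[-0.193, 0.0, 0.981], [-0.981, 0.0, -0.193], [-0.0, -1.0, 0.0]]
ft_force: [0.8, 0.3, 0.8]
grip_width: 0.085
```

```bash
python3 - <<'E'
from h import *
p,P=shot("wrist"); np.save("P_w3.npy",P); cv2.imwrite("pics/w3.png",p["image"][:,:,::-1]); o=env.observe(); print(o["time_s"],o["position"],o["q"])
E
```

```text
8.25 [0.54914419 0.24012736 0.22553267] [ 1.23136656e+01  2.70542624e+01  6.66411573e+01 -2.05210681e-03
  8.63050346e+01  1.13466314e+02]
```

View pics/w3.png

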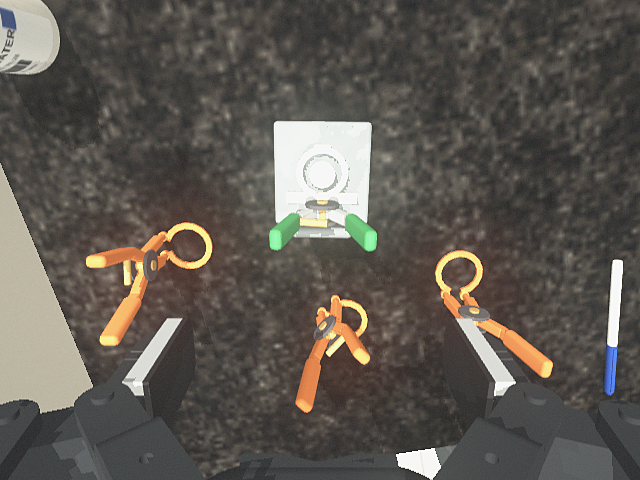

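```bash
python3 - <<'E'
from h import *
P=np.load("P_w3.npy"); im=cv2.imread("pics/w3.png")
cv2.imwrite("pics/w3c.png",cv2.resize(im[110:260,250:390],None,fx=4,fy=4,interpolation=cv2.INTER_CUBIC))
a=onplane(P,(277,240),.134);b=onplane(P,(370,240),.134); print(a,b,(a+b)/2,np.degrees(np.arctan2(*(a-b)[::-1]))-90)
for z in(.12,.05): print(onplane(P,(305,400),z),onplane(P,(365,357),z),onplane(P,(340,300),z))
E
```

```text
[0.555911   0.26190031] [0.54572254 0.20999511] [0.55081677 0.23594771] -11.105383441386735
[0.43641241 0.27067321] [0.46175607 0.22507946] [0.50548606 0.23392213]
[0.38352241 0.28366797] [0.41600934 0.22522334] [0.4720649  0.23655836]
```

View pics/w3c.png

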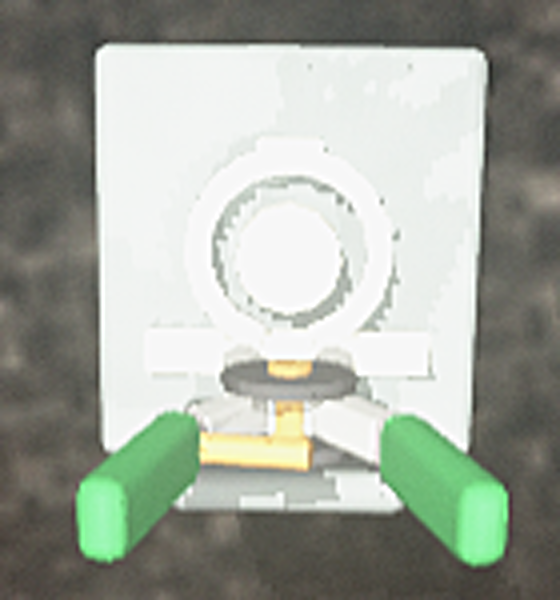

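Call:
carry_out(plan=[[[0.003,0,0.001],[0,0,0],0.085],[[0,0.04,0],[0,0,0],0.085],[[0,0.04,0],[0,0,0],0.085],[[0,0.03,0],[0,0,0],0.085],[[0,0.02,0],[0,0,0],0.085],[[0,0.0065,0],[0,0,0],0.085],[[0,0,0],[0,0,0],0.085],[[0,0,0],[0,0,0],0.085]])

```text
time_s: 9.25
position: [0.5501, 0.2371, 0.09]
tool_rot: [[-0.196, 0.002, 0.981], [-0.981, 0.0, -0.196], [-0.001, -1.0, 0.002]]
ft_force: [-0.1, 0.4, 0.8]
grip_width: 0.0845
```

```bash
python3 - <<'E'
from h import *
p,P=shot("wrist"); np.save("P_w4.npy",P); cv2.imwrite("pics/w4.png",p["image"][:,:,::-1]); o=env.observe(); print(o["time_s"],o["position"],o["ft_force"])
E
```

```text
9.3 [0.55005638 0.23712062 0.08994872] [ 0.57555441 -0.02131411 -0.30642434]
```

View pics/w4.png

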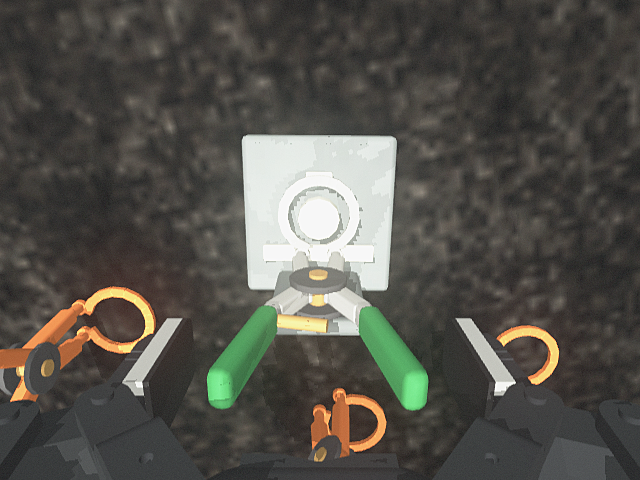

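```bash
python3 - <<'E'
from h import *
P=np.load("P_w4.npy"); o=env.observe(); T=np.array(o["tool_rot"]);t=np.array(o["position"])
for uv in [(222,396),(413,398)]:
    a=np.r_[onplane(P,uv,.134),.134]; print(a,T.T@(a-t))
a=np.r_[onplane(P,(319,215),.018),.018]; print("knob",a,T.T@(a-t))
a=np.r_[onplane(P,(319,213),.015),.015]; print("ring",a,T.T@(a-t))
E
```

```text
[0.55597367 0.26164266 0.134     ] [-0.0252357  -0.04403265  0.00107019]
[0.54525061 0.21102871 0.134     ] [ 0.02649811 -0.0440685   0.00046423]
knob [0.57163842 0.23166461 0.018     ] [0.0011735  0.07198244 0.02212061]
ring [0.57194384 0.23160141 0.015     ] [0.0011777  0.07498292 0.02242783]
```

Call:
carry_out(plan=[[[0,0,0],[0,0,0],0.05],[[0,0,0],[0,0,0],0.04],[[0,0,0],[0,0,0],0.03],[[0,0,0],[0,0,0],0.02],[[0,0,0],[0,0,0],0.02],[[0,0,0],[0,0,0],0.02],[[0,0,0],[0,0,0],0.02],[[0,0,0],[0,0,0],0.02]], force=50)

```text
time_s: 10.3
position: [0.5507, 0.2379, 0.091]
tool_rot: [[-0.196, 0.004, 0.981], [-0.981, 0.002, -0.196], [-0.003, -1.0, 0.004]]
ft_force: [-1.4, 2.9, 11.5]
grip_width: 0.0312
```

```bash
python3 - <<'E'
from h import *
p,P=shot("wrist"); np.save("P_w5.npy",P); cv2.imwrite("pics/w5.png",p["image"][:,:,::-1]); o=env.observe(); print(o["time_s"],o["position"],o["ft_force"],o["wrist_torque"],o["grip_width"])
E
```

```text
10.35 [0.55076108 0.23788778 0.09100346] [-1.10352896  3.961572   11.93529016] [ 0.53029358 -0.08006776 -0.061976  ] 0.031132614904386707
```

View pics/w5.png

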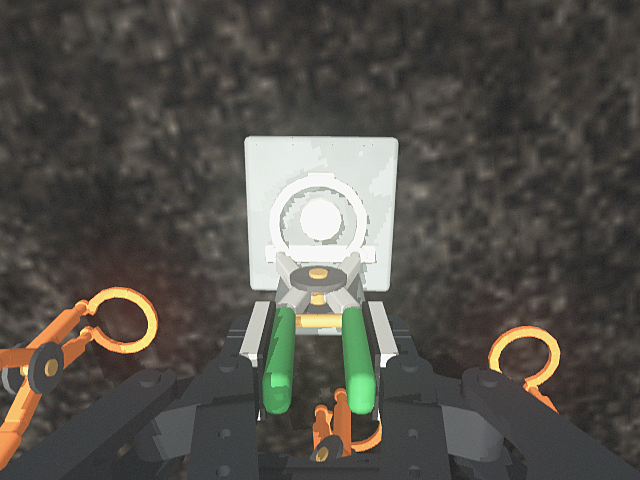

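Call:
carry_out(plan=[[[0,-0.005,0],[0,0,0],0.02],[[0,-0.01,0],[0,0,0],0.02],[[0,-0.02,0],[0,0,0],0.02],[[0,-0.03,0],[0,0,0],0.02],[[0,-0.035,0],[0,0,0],0.02],[[0,-0.03,0],[0,0,0],0.02],[[0,-0.01,0],[0,0,0],0.02],[[0,0,0],[0,0,0],0.02]])

```text
time_s: 11.35
position: [0.5495, 0.2369, 0.2286]
tool_rot: [[-0.196, -0.001, 0.981], [-0.981, -0.0, -0.196], [0.0, -1.0, -0.0]]
ft_force: [-0.4, -0.7, -3.5]
grip_width: 0.0309
```

```bash
python3 - <<'E'
from h import *
p,P=shot("wrist"); np.save("P_w6.npy",P); cv2.imwrite("pics/w6.png",p["image"][:,:,::-1]); o=env.observe(); print(o["time_s"],o["position"],o["ft_force"],o["wrist_torque"],o["grip_width"])
for n in ["side","scene"]:
    p,P=shot(n); u=proj(P,o["position"])[0]; print(n,u,crop(p["image"],u[0],u[1]+20,120,90,6,n+"6"))
E
```

```text
11.4 [0.54920671 0.23691498 0.22780608] [ 0.18316647  0.09957505 -2.82151207] [-0.02736847  0.00792579  0.00121761] 0.03106018483084797
side [400.36631968 196.89380107] (340, 171)
scene [246.30379214 165.35082922] (186, 140)
```

View pics/w6.png

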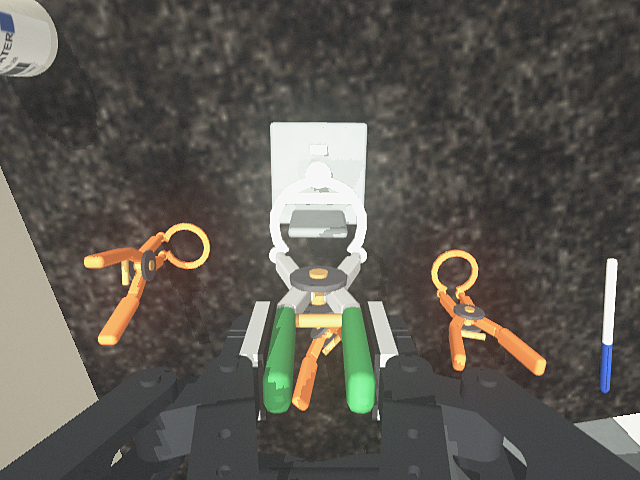

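View pics/scene6.png

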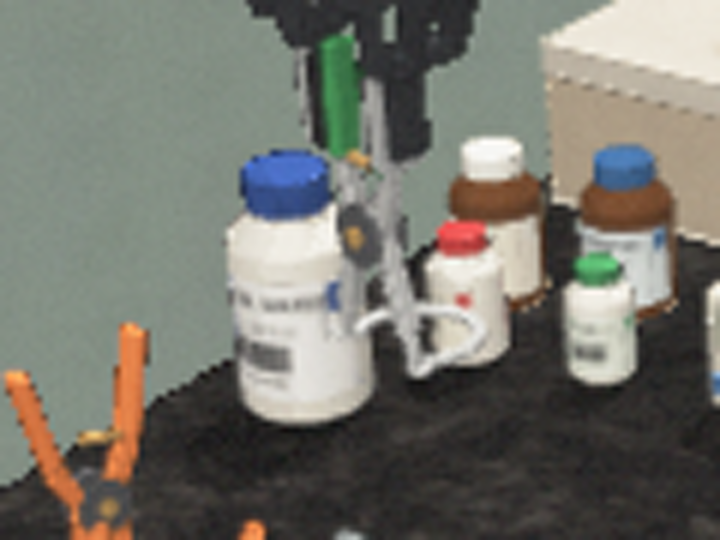

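View pics/side6.png

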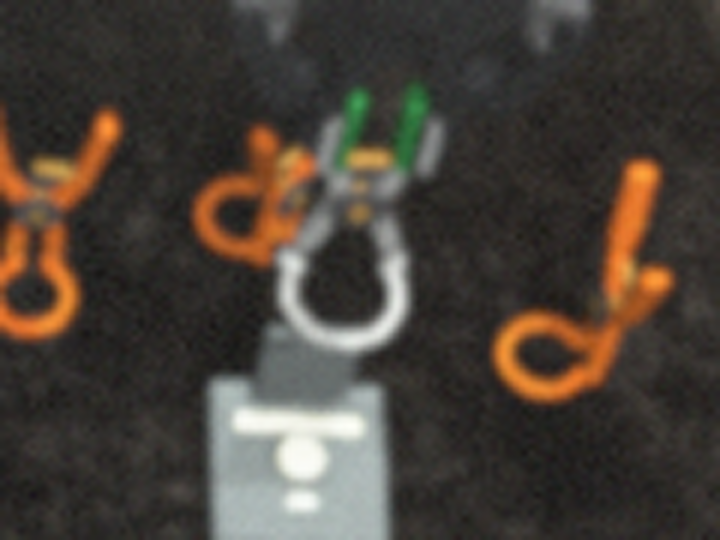

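```bash
cat > ov.py <<'E'
from h import *
import sys
def overlay(src,P,T,t,c,name,box,s=4,radii=(.0195,.0245)):
    im=cv2.imread(src); x0,y0,w,h=box
    cr=cv2.resize(im[y0:y0+h,x0:x0+w],None,fx=s,fy=s,interpolation=cv2.INTER_CUBIC)
    th=np.linspace(0,2*np.pi,240)
    for r in radii:
        X=np.array([c+np.array([r*np.cos(a),0,r*np.sin(a)]) for a in th]); W=(T@X.T).T+t
        for u,v in proj(P,W):
            cv2.circle(cr,(int((u-x0+.5)*s),int((v-y0+.5)*s)),0,(0,0,255),-1)
    cv2.imwrite(name,cr)
E
python3 - <<'E'
from ov import *
P=np.load("P_w6.npy"); o=env.observe(); T=np.array(o["tool_rot"]);t=np.array(o["position"])
overlay("pics/w6.png",P,T,t,np.array([0,.076,.0175]),"pics/w6o.png",(255,165,130,120),5)
E
```

```text
(no output)
```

View pics/w6o.png

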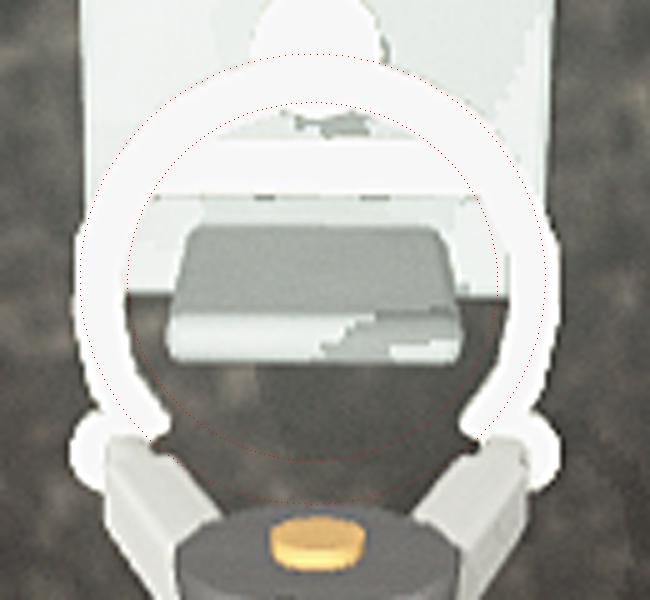

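Call:
carry_out(plan=[[[0.035,0,0.004],[0,0,0],0.02],[[0.055,0,0.007],[0,0,0],0.02],[[0.06,0,0.0075],[0,0,0],0.02],[[0.06,0,0.0075],[0,0,0],0.02],[[0.06,0,0.0075],[0,0,0],0.02],[[0.06,0,0.0075],[0,0,0],0.02],[[0.06,0,0.007],[0,0,0],0.02],[[0.035,0,0.004],[0,0,0],0.02]])

```text
time_s: 12.5
position: [0.5165, -0.1925, 0.2279]
tool_rot: [[-0.198, -0.002, 0.98], [-0.98, 0.001, -0.198], [-0.0, -1.0, -0.002]]
ft_force: [0.6, 1.1, -2.3]
grip_width: 0.0311
```

Call:
carry_out(plan=[[[0.0163,0,0.0015],[0,0,0],0.02],[[0,0.02,0],[0,0,0],0.02],[[0,0.015,0],[0,0,0],0.02],[[0,0,0],[0,0,0],0.02],[[0,0,0],[0,0,0],0.02],[[0,0,0],[0,0,0],0.02]])

```text
time_s: 13.25
position: [0.5159, -0.2061, 0.1946]
tool_rot: [[-0.196, 0.001, 0.981], [-0.981, -0.001, -0.196], [0.0, -1.0, 0.001]]
ft_force: [0.4, -0.1, -2.7]
grip_width: 0.0308
```

```bash
python3 - <<'E'
from ov import *
p,P=shot("wrist"); np.save("P_w7.npy",P); cv2.imwrite("pics/w7.png",p["image"][:,:,::-1]); o=env.observe(); print(o["time_s"],o["position"],o["ft_force"],o["grip_width"])
T=np.array(o["tool_rot"]);t=np.array(o["position"]); print(T)
overlay("pics/w7.png",P,T,t,np.array([0.0005,.076,.0175]),"pics/w7o.png",(255,165,130,120),5)
for n in ["side","scene"]:
    p,P=shot(n); u=proj(P,o["position"])[0]; print(n,u,crop(p["image"],u[0],u[1]+20,120,90,6,n+"7"))
E
```

```text
13.3 [ 0.51585613 -0.20610876  0.19458515] [-0.38735473  0.30343373 -1.52554662] 0.03096768673898583
[[-1.95657667e-01  8.97845303e-04  9.80671847e-01]
 [-9.80672186e-01 -5.62202731e-04 -1.95657220e-01]
 [ 3.75666475e-04 -9.99999439e-01  9.90491190e-04]]
side [216.23108633 217.77372311] (156, 192)
scene [426.18991458 240.15317798] (366, 215)
```

View pics/w7o.png

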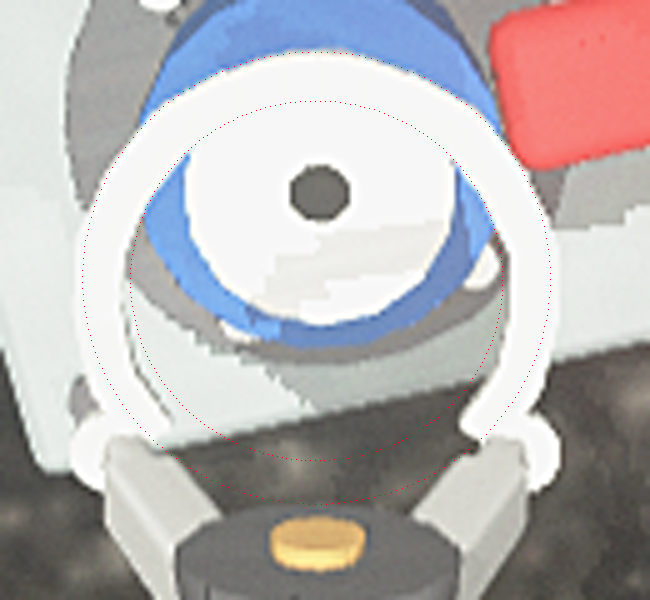

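View pics/scene7.png

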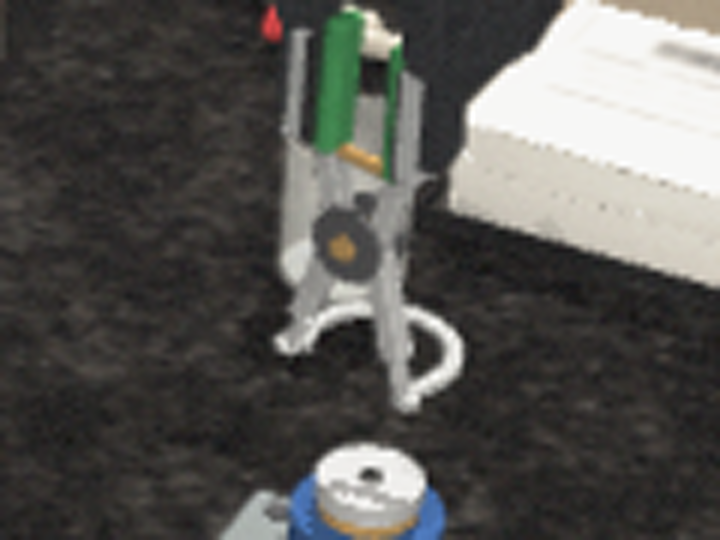

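View pics/side7.png

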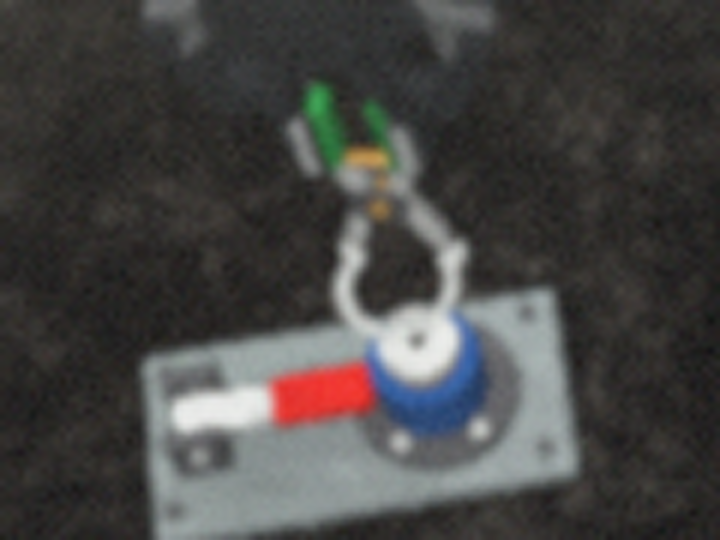

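```bash
cat > ringz.py <<'E'
from h import *
Ps=np.load("P_side.npy");Pc=np.load("P_scene.npy");P7=np.load("P_w7.npy")
o=env.observe();T=np.array(o["tool_rot"]);t=np.array(o["position"])
sd=lambda x,y:(x/6+156-.42,y/6+192-.42); sc=lambda x,y:(x/6+366-.42,y/6+215-.42); w=lambda x,y:(x/5+255-.4,y/5+165-.4)
for nm,a,b,c in [("R -y",sd(353,245),sc(405,403),w(540,462)),("L +y",sd(458,250),sc(288,342),w(95,460)),("pivotcap",sd(381,207),sc(342,248),None)]:
    Pl=[Ps,Pc];ul=[a,b]
    X=tri(Pl,ul); print(nm,X,T.T@(X-t))
    if c: 
        X=tri(Pl+[P7],ul+[c]); print(nm,X,T.T@(X-t), [np.round(proj(q,X)[0]-u,1) for q,u in zip(Pl+[P7],ul+[c])])
X=np.r_[onplane(P7,w(319,193),.068),.068]; print("axle",X,T.T@(X-t))
X=tri([Ps,Pc,P7],[sd(417,339),sc(372,475),w(319,193)]);print("axle3",X,T.T@(X-t))
X=tri([Ps,Pc],[sd(417,339),sc(372,475)]);print("axle2",X,T.T@(X-t))
E
python3 ringz.py
```

```text
R -y [ 0.50910064 -0.22742449  0.11632212] [ 0.0221318   0.07804046 -0.0023956 ]
R -y [ 0.50861451 -0.22813834  0.11660922] [ 0.02292709  0.07775335 -0.00273236] [array([-1.1,  0.2]), array([-0.5, -0. ]), array([-3.3, -0.1])]
L +y [ 0.51936278 -0.18296816  0.11720781] [-0.02347318  0.07714514 -0.00103695]
L +y [ 0.51890946 -0.18299861  0.11744568] [-0.0233545   0.07690704 -0.00147539] [array([-0.8,  0.2]), array([-0.8, -0.1]), array([ 0.2, -1.4])]
pivotcap [ 0.51694812 -0.20316477  0.15931071] [-0.0031851   0.03504783  0.00057498]
axle [ 0.53148081 -0.21010849  0.068     ] [0.00075753 0.1263687  0.01613183]
axle3 [ 0.531854   -0.20980815  0.06846685] [0.00039004 0.12590195 0.01643926]
axle2 [ 0.5320755  -0.20965217  0.06836968] [0.00019369 0.12599918 0.01662587]
```

```bash
cp pics/w7.png /tmp/; python3 - <<'E'
import cv2
im=cv2.imread("pics/w7.png")
c=cv2.resize(im[170:270,262:376],None,fx=7,fy=6,interpolation=cv2.INTER_CUBIC)
cv2.imwrite("pics/w7z.png",cv2.createCLAHE(4).apply(cv2.cvtColor(c,cv2.COLOR_BGR2GRAY)))
E
```

```text
(no output)
```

View pics/w7z.png

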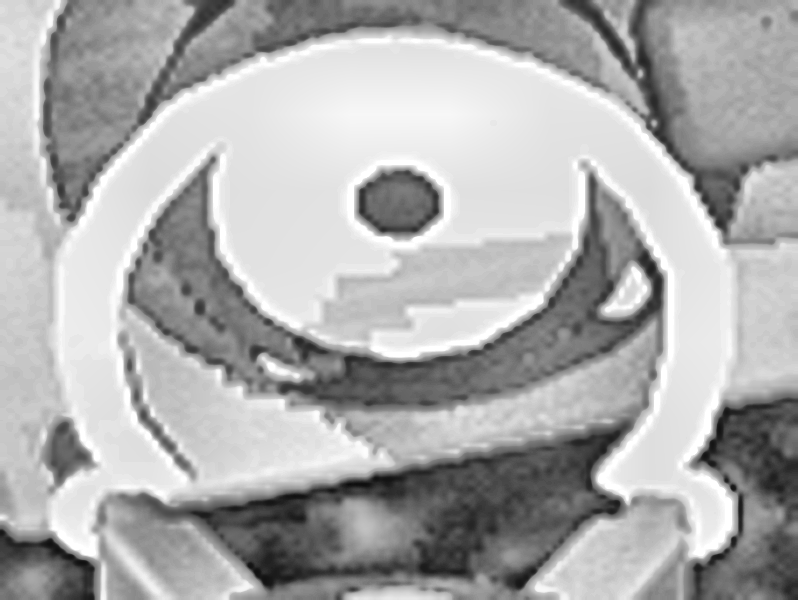

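```bash
python3 - <<'E'
from h import *
from scipy.optimize import least_squares
P7=np.load("P_w7.npy");o=env.observe();T=np.array(o["tool_rot"]);t=np.array(o["position"])
w=lambda x,y:(x/7+262-.43,y/6+170-.42)
def tp(uv,z): X=np.r_[onplane(P7,uv,z),z]; return (T.T@(X-t))[[0,2]]
out=[(62,250),(160,105),(285,48),(400,27),(510,43),(610,95),(720,235),(735,330),(60,340)]
inn=[(213,155),(150,220),(130,280),(590,165),(640,220),(660,280),(662,380)]
for z in (t[2]-.076,):
    O=np.array([tp(w(*p),z) for p in out]);I=np.array([tp(w(*p),z) for p in inn])
    for Q in(O,I):
        s=least_squares(lambda q:np.hypot(*(Q-q[:2]).T)-q[2],[0,.0175,.02]); print(s.x,np.round(s.fun*1e3,1))
hub=[(209,200),(250,280),(310,330),(400,357),(500,335),(560,270),(585,210)]
H=np.array([tp(w(*p),.068) for p in hub]); s=least_squares(lambda q:np.hypot(*(H-q[:2]).T)-.0175,[0,.0175]); print("axle",s.x,s.fun*1e3)
print(tp(w(400,202),.068))
E
```

```text
[0.00053455 0.01695399 0.02541238] [ 0.1  0.1 -0.3  0.2  0.2 -0.2 -0.1  0.1 -0.1]
[0.00056854 0.01601016 0.02050264] [ 0.   0.2 -0.2 -0.   0.1 -0.3  0.2]
axle [0.00099764 0.01704418] [-0.07092906 -0.75037655 -0.30725272  0.5557941   0.60453802 -0.63751448
 -0.5952829 ]
[0.0009568  0.01610158]
```

Call:
carry_out(plan=[[[0,0.01,0],[0,0,0],0.02],[[0,0.015,0],[0,0,0],0.02],[[0,0.01,0],[0,0,0],0.02],[[0,0.005,0],[0,0,0],0.02],[[0,0,0],[0,0,0],0.02],[[0,0,0],[0,0,0],0.02]])

```text
time_s: 14.15
position: [0.5158, -0.2063, 0.1543]
tool_rot: [[-0.196, 0.001, 0.981], [-0.981, -0.0, -0.196], [0.0, -1.0, 0.001]]
ft_force: [0.7, -0.1, -2.8]
grip_width: 0.0311
```

```bash
python3 - <<'E'
from ov import *
p,P=shot("wrist"); np.save("P_w8.npy",P); cv2.imwrite("pics/w8.png",p["image"][:,:,::-1]); o=env.observe(); print(o["time_s"],o["position"],o["ft_force"],o["grip_width"])
T=np.array(o["tool_rot"]);t=np.array(o["position"]); print(T)
overlay("pics/w8.png",P,T,t,np.array([0.0005,.076,.0168]),"pics/w8o.png",(255,165,130,120),5,(.0205,.0253))
for n in ["side","scene"]:
    p,P=shot(n); u=proj(P,o["position"])[0]; print(n,u,crop(p["image"],u[0],u[1]+20,120,90,6,n+"8"))
E
```

```text
14.2 [ 0.51581756 -0.20629635  0.15437414] [ 0.03165755  0.20430536 -2.77713452] 0.031073696222509425
[[-1.95915414e-01  6.64842310e-04  9.80620573e-01]
 [-9.80620749e-01 -4.51759227e-04 -1.95915143e-01]
 [ 3.12751716e-04 -9.99999677e-01  7.40464760e-04]]
side [219.240323   226.30874967] (159, 201)
scene [424.73329762 259.14657931] (364, 234)
```

View pics/w8o.png

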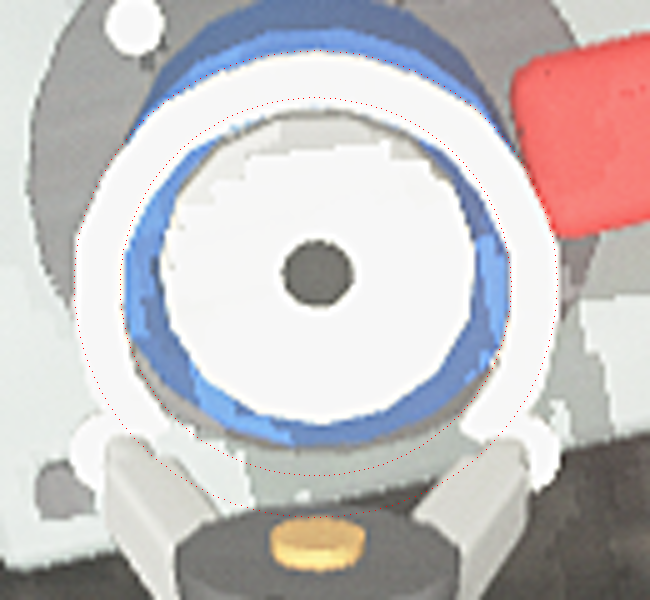

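View pics/scene8.png

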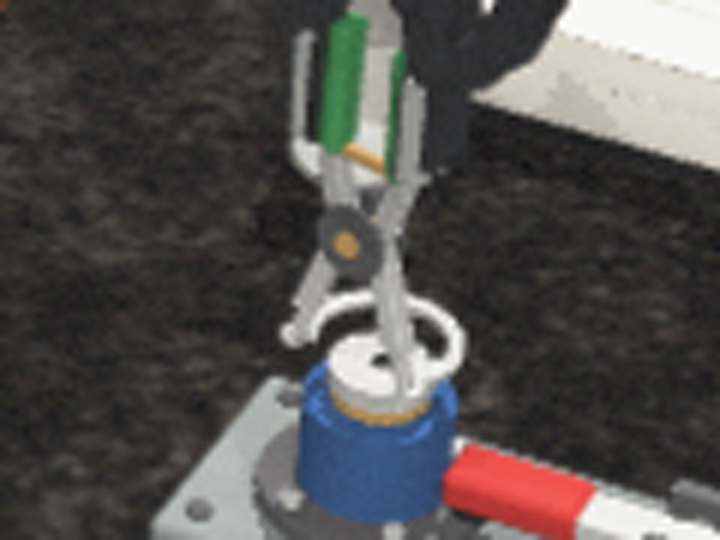

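View pics/side8.png

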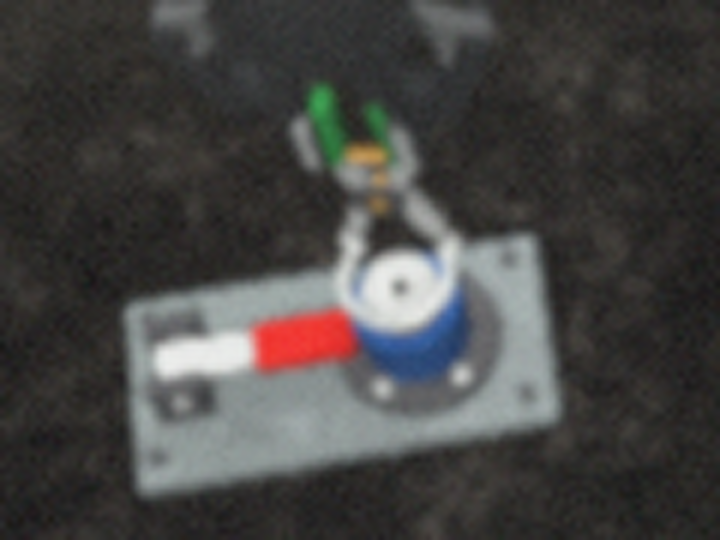

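```bash
python3 - <<'E'
from h import *
P=np.load("P_w8.npy");o=env.observe();T=np.array(o["tool_rot"]);t=np.array(o["position"])
w=lambda x,y:(x/5+255-.4,y/5+165-.4)
def tp(uv,z): X=np.r_[onplane(P,uv,z),z]; return (T.T@(X-t))
print("axle",tp(w(318,272),.068))
print("edges t/b/l/r",[np.round(tp(w(*q),.068)[[0,2]]*1e3,1) for q in [(318,110),(318,425),(160,270),(475,270)]])
print("ring out",[np.round(tp(w(*q),t[2]-.076)[[0,2]]*1e3,1) for q in [(316,51),(75,280),(558,280)]])
print("ring in",[np.round(tp(w(*q),t[2]-.076)[[0,2]]*1e3,1) for q in [(316,100),(124,280),(508,280)]])
E
```

```text
axle [0.00080765 0.08634798 0.01624471]
edges t/b/l/r [array([ 0.8, 34.2]), array([ 0.8, -1.5]), array([-16.5,  16.5]), array([18. , 16.5])]
ring out [array([ 0.6, 42.1]), array([-24.6,  18.1]), array([25.9, 18.1])]
ring in [array([ 0.6, 37.1]), array([-19.5,  18.1]), array([20.7, 18.1])]
```

Call:
carry_out(plan=[[[0,0.002,-0.0006],[0,0,0],0.02],[[0,0.003,0],[0,0,0],0.02],[[0,0.003,0],[0,0,0],0.02],[[0,0.003,0],[0,0,0],0.02],[[0,0.002,0],[0,0,0],0.02],[[0,0,0],[0,0,0],0.02]])

```text
time_s: 15.05
position: [0.515, -0.2061, 0.1408]
tool_rot: [[-0.196, -0.0, 0.981], [-0.981, 0.0, -0.196], [-0.0, -1.0, -0.0]]
ft_force: [-0.1, -0.0, -3.5]
grip_width: 0.0311
```

No contact so far; ring underside is near 0.062.

Call:
carry_out(plan=[[[0,0.002,0],[0,0,0],0.02],[[0,0.002,0],[0,0,0],0.02],[[0,0.001,0],[0,0,0],0.02],[[0,0,0],[0,0,0],0.02]])

```text
time_s: 15.55
position: [0.515, -0.206, 0.1359]
tool_rot: [[-0.196, -0.0, 0.981], [-0.981, 0.0, -0.196], [-0.0, -1.0, -0.0]]
ft_force: [-1.2, -0.9, -3.5]
grip_width: 0.031
```

```bash
python3 - <<'E'
from ov import *
p,P=shot("wrist"); np.save("P_w9.npy",P); cv2.imwrite("pics/w9.png",p["image"][:,:,::-1]); o=env.observe(); print(o["time_s"],o["position"],o["ft_force"],o["grip_width"])
T=np.array(o["tool_rot"]);t=np.array(o["position"])
overlay("pics/w9.png",P,T,t,np.array([0.0005,.076,.0168]),"pics/w9o.png",(255,165,130,120),5,())
for n in ["side","scene"]:
    p,P=shot(n); u=proj(P,o["position"])[0]; print(n,u,crop(p["image"],u[0],u[1]+25,80,80,7,n+"9"))
E
```

```text
15.6 [ 0.5150643  -0.2060683   0.13598975] [-0.1883205   0.51533325 -3.42076597] 0.030889246767370232
side [220.66298847 229.7758813 ] (180, 214)
scene [423.75706146 267.72895301] (383, 252)
```

View pics/w9o.png

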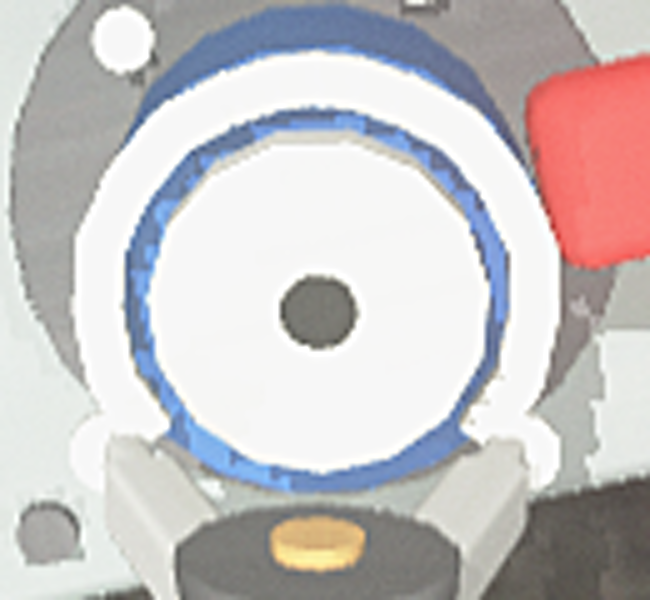

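View pics/scene9.png

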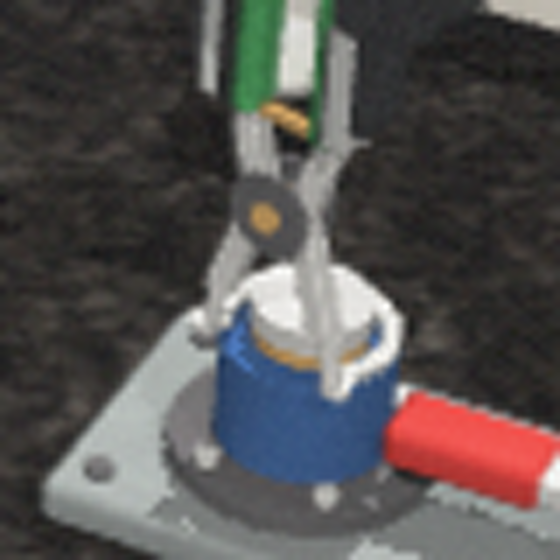

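Call:
carry_out(plan=[[[0,0.0005,0],[0,0,0],0.02],[[0,0.0005,0],[0,0,0],0.02],[[0,0,0],[0,0,0],0.02],[[0,0,0],[0,0,0],0.02]])

```text
time_s: 16.2
position: [0.515, -0.2061, 0.135]
tool_rot: [[-0.196, 0.0, 0.981], [-0.981, -0.0, -0.196], [0.0, -1.0, 0.0]]
ft_force: [-0.4, -0.8, -2.6]
grip_width: 0.0305
```

Call:
carry_out(plan=[[[0,0.0005,0],[0,0,0],0.02],[[0,0.0005,0],[0,0,0],0.02],[[0,0,0],[0,0,0],0.02],[[0,0,0],[0,0,0],0.02]])

```text
time_s: 16.7
position: [0.515, -0.2061, 0.1344]
tool_rot: [[-0.196, 0.0, 0.981], [-0.981, -0.0, -0.196], [0.0, -1.0, 0.0]]
ft_force: [-3.5, 1.0, 5.0]
grip_width: 0.031
```

Call:
carry_out(plan=[[[0,-0.0003,0],[0,0,0],0.02],[[0,0,0],[0,0,0],0.02],[[0,0,0],[0,0,0],0.02],[[0,0,0],[0,0,0],0.02]])

```text
time_s: 17.2
position: [0.5151, -0.2061, 0.1344]
tool_rot: [[-0.196, 0.0, 0.981], [-0.981, -0.0, -0.196], [0.0, -1.0, 0.0]]
ft_force: [-3.3, 1.2, 5.0]
grip_width: 0.031
```

```bash
python3 - <<'E'
from ov import *
p,P=shot("wrist"); np.save("P_wA.npy",P); cv2.imwrite("pics/wA.png",p["image"][:,:,::-1]); o=env.observe(); print(o["time_s"],o["position"],o["ft_force"],o["grip_width"])
T=np.array(o["tool_rot"]);t=np.array(o["position"])
overlay("pics/wA.png",P,T,t,np.array([0.0005,.076,.0168]),"pics/wAo.png",(255,165,130,120),5,())
for n in ["side","scene"]:
    p,P=shot(n); u=proj(P,o["position"])[0]; print(n,u,crop(p["image"],u[0],u[1]+25,80,80,7,n+"A"))
E
```

```text
17.25 [ 0.51506937 -0.20609756  0.13443393] [-2.36718452  1.4588451   5.34892193] 0.030888483412558336
side [220.76398296 230.09062267] (180, 215)
scene [423.71545327 268.43895179] (383, 253)
```

View pics/wAo.png

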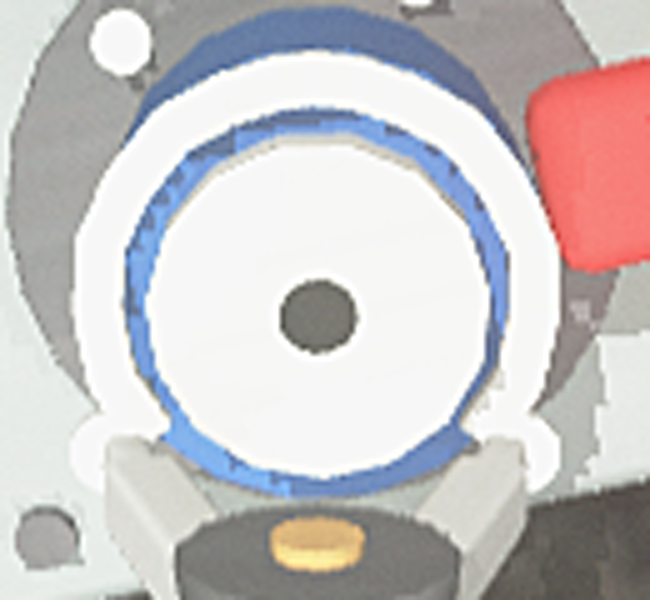

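View pics/sceneA.png

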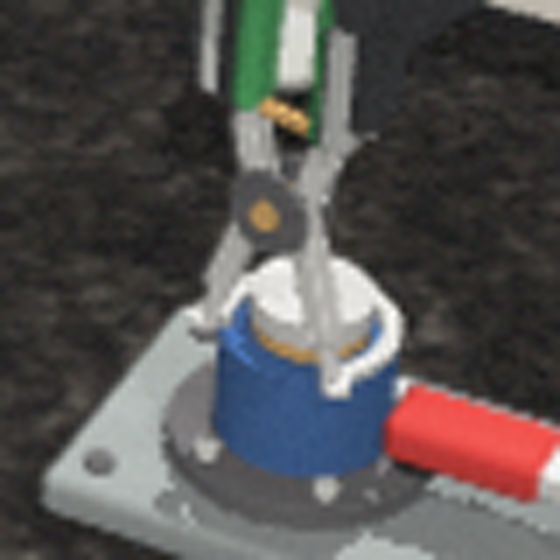

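View pics/sideA.png

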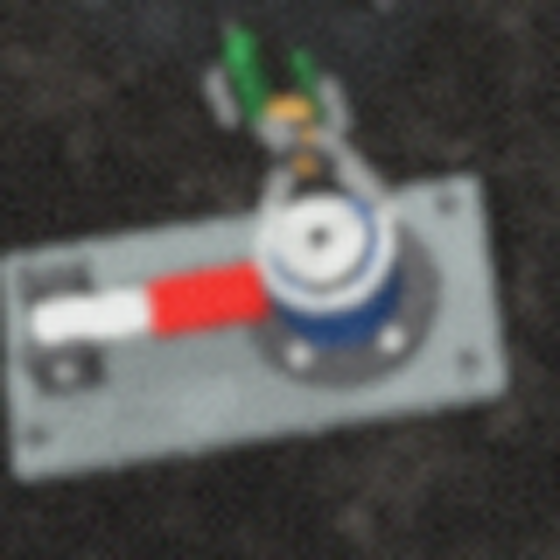

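```bash
python3 - <<'E'
from h import *
P=np.load("P_wA.npy");o=env.observe();T=np.array(o["tool_rot"]);t=np.array(o["position"])
w=lambda x,y:(x/5+255-.4,y/5+165-.4)
tp=lambda uv,z:np.round((T.T@(np.r_[onplane(P,uv,z),z]-t))*1e3,1)
print("axle",tp(w(318,316),.068)); print("edges",[tp(w(*q),.068) for q in [(318,138),(318,478),(148,300),(490,300)]])
print("ring",[tp(w(*q),t[2]-.076) for q in [(316,107),(127,280),(508,280),(316,52)]])
E
```

```text
axle [ 0.8 66.4 16.8]
edges [array([ 0.8, 66.4, 35. ]), array([ 0.8, 66.4, -0.5]), array([-16.3,  66.4,  18.5]), array([18. , 66.4, 18.5])]
ring [array([ 0.6, 76. , 36.3]), array([-19.2,  76. ,  18. ]), array([20.7, 76. , 18. ]), array([ 0.6, 76. , 41.9])]
```

```bash
python3 - <<'E'
from h import *
o=env.observe(); print(o["time_s"],o["ft_force"],o["grip_width"]); print(env.close_job())
E
```

```text
17.35 [-2.3593472   1.32634883  5.00836818] 0.030843356461513927
the job is handed in; nothing more can be done
None
```

The job is handed in at about 17.4 s, with the pliers still held squeezed and the spread ring round the groove. No verdict was reported.

- **Hold-down arm:** I pressed it down with the closed fingertips until the force reached about 21 N at the stop. A picture afterwards showed the arm level on the flange.
- **Pliers:** I took the green-handled pair, not the orange look-alikes, and squeezed the handles to the stop with 50 N set. The opening read 31 mm and stayed there through the lift and the lowering. I expected about 34 mm at mid-handle.
- **Ring on the axle:** I centred the ring using the wrist camera and lowered it in small steps until it touched the hub, adding about 8 N.

**Last checks:**
- **Centring:** the wrist camera put the ring's centre within about 0.5 mm of the axle's axis.
- **Height:** the TCP stopped at 0.1344 m, which puts the ring's underside about 55 mm above the worktop, the height of the hub's top. The scene and side pictures agree.
- **Tilt:** the pliers look upright in the pictures, and the tool reads vertical. I did not measure the pliers' own tilt.
- **Spread size:** the ring's bore measured about 40–41 mm in the pictures, where 39 mm was stated.
- **Bystanders:** I did not re-check the beaker, bottle and pen at the end. The arm's path did not go near them.

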